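Purge, close the vent and draw the vacuum pump's plunger to its mark

ROBOT

A 7-joint arm with a two-finger parallel gripper is mounted at the origin on the work surface. World frame = base frame: x ahead of the robot, y to its left, z up, the work surface at z = 0. Lengths are in m, angles in rad, forces in N, time in s.
With the tool pointing down it reaches from about 0.425 to 0.875 m from the base axis. Payload 4.7 kg.
Tool frame: the origin (TCP) lies midway between the tips of the shut fingers; the grasp point (between the pads) lies 19 mm behind it; z points along the fingers, y is the line along which they close (so a half turn about z gives the same grasp; the last joint's range is limited). The gripper opens to 87 mm and grips with 3 to 60 N. Pads are 19 mm wide; open, the fingers measure 117 mm over their backs; the gripper's body (75 mm by 190 mm) begins 51 mm behind the grasp point.
Start: joints at [-1.244, 0.321, -0.07, 1.45, 0.023, 1.371, -0.057], TCP at [0.2, 0.618, 0.223] pointing down, gripper open.
Joint ranges: [-2.86, 2.86], [-0.3, 2.09], [-1.38, 1.24], [0.06, 2.45], [-1.56, 4.7], [0.09, 2.05], [-2.69, 2.69]. Speed limits (rad/s): [2.57, 2.57, 3.14, 3.14, 3.14, 3.14, 3.14].

INTERFACE

Orientations are given as a rotation vector (axis times angle).
In Python, from bench import ctrl gives the robot as it stands. The module is installed in compiled form; this text tells all that it offers.
- The arm moves only by the shell command python3 -m handwheel 'ROWS' [FORCE]. ROWS is JSON, a list of rows, each a list of 7 numbers: the finger opening in m, from 0 to 0.087, then the shift along the tool's x, y, z in m, then the turn, a rotation vector about the tool's x, y, z in degrees. A call has 1 to 12 rows; each row shifts and turns the commanded pose from where the row before left it, along the tool's axes as they then stand; what a row does not reach is not made up. A row lasts 1/8 s, in which the tool goes at most 62.5 mm and 10.7 degrees, less where a joint would pass 70% of its speed; a pose out of reach is approached as far as the arm can. A call is refused whole if a number of a shift passes 0.0625 or a number of a turn 10.7, either way. A call with a gripper value outside its range is refused whole. The fingers move at their own pace and stop on an object; FORCE is the grip in N (left out, the last holds). Time passes only in rows, so rows that do not move let the fingers close. It gives the time, the measured TCP pose, the force, the opening and the grip force at its end, in the units of the state.
- ctrl.get_state(): the state, without advancing time (a new reading comes with each control period).
- ctrl.get_image(name): name is "scene" or "top" or "wrist"; returns (picture, depth): 384x512x3 uint8, blue, green, red; 384x512 float32, m along the optical axis (not along the pixel's ray), 0 where there is no reading.
- ctrl.camera_info(name): a dict with "intrinsics" (3x3 intrinsics, pixels), "R" (3x3) and "t" (3): a world point X has camera coordinates R X + t. Camera axes: x right, y down, z forward; pixel columns grow to the right and rows downward; lengths in m; the calibration is good to about 2 mm. The wrist camera is an equidistant fisheye: a pixel r from the principal point sees the ray r / f radians off the axis. A picture is of the moment at which its call begins: read the wrist's pose just before it. camera_info takes no time and is no camera call; for the wrist camera it gives the pose at the moment of the call.
- ctrl.close_job(): hands the job in; it is judged then, once.
The state is a dict: "time": time; "joint_positions": joint angles; "qd": joint speeds; "joint_torque": joint torques, N m; "position": TCP position; "tool_rot": TCP orientation; "ft_force": force on the tool from outside, world axes, zero at the start; "torque": the same for the moment, N m; "grip_width": opening from 0.0 (shut) to 1.0 (fully open); "grip_force": force on a finger pad.
Only numpy, scipy, OpenCV 4.12 (cv2) and the standard library are available. Lean on these libraries where they do the work, as an engineer would, in place of code of your own. Each camera call takes 0.05 s, during which the arm holds its last target. There are 200 camera calls.

TASK

Purge the little hand vacuum pump: press the red mushroom head of the vent valve fully down for about a second and let it spring up, then turn the head clockwise to its stop (pointer at the green mark) so that the vent is closed. Then take the black knob of the pump's plunger rod and draw the rod straight along its leaning bore, without binding, until the whole red band stands clear of the barrel while the black band below it is still hidden inside, and finish holding it there in the gripper. Do not pull the rod right out, and leave the things around undisturbed.

Things in the scene. Friction and masses are not known exactly. Their poses are not given: they have to be found in the camera images.
- pump: hand vacuum pump, fixed to the bench: grey base plate 130 x 100 x 12 mm with a square aluminium barrel 44 x 44 x 115 mm that leans 0.3 rad (17 degrees) from upright towards the pump's own -x. Origin: centre of the plate's underside; z up.
- bore_mouth (a point): centre of the bore's mouth in the barrel's upper face; its z axis points out along the bore (the way the rod is drawn), its y axis is level. The bore is 15 mm wide and 100 mm deep, blind. It lies 19 mm to the pump's own -x of its origin and 130 mm above the bench.
- rod: loose steel plunger rod, 14 mm diameter (1 mm play in the bore), in all 150 mm long with its knob, 0.18 to 0.35 kg; at the start it stands on the bore's floor and would slide back there if let go. Origin: centre of its foot. Its long axis is not the body's z axis: see point rod_knob.
- rod_knob (a point): middle of the rod's round black knob, 26 mm diameter, 28 mm long; its z axis points out along the rod. At the start 36 mm out from bore_mouth along z; between barrel and knob 22 mm of bare rod. The rod is round and may be gripped at any turn about its axis.
- rod_band (a point): middle of the red band round the rod, 8 mm wide, 76 mm below the knob's middle; at the start hidden 40 mm down the bore. A black band of 8 mm has its middle 22 mm farther down the rod. Axes as rod_knob. Drawing the rod by 44 mm brings the red band wholly out, at 58 mm the black band begins to show; at 100 mm the rod leaves the bore.
- vent: vent valve, fixed to the bench: grey plate 100 x 100 x 10 mm with a grey housing 60 x 60 mm up to 44 mm height and a yellow disc on top; a white mark at its own -x (open) and a green mark (closed) on the disc. Origin: centre of the plate's underside; z up.
- vent_head (a point): centre of the flat top of the red mushroom head, 88 mm above the bench; the head is round, 40 mm diameter and 18 mm high, on a 20 mm stem that leaves 24 mm free beneath it. A white line on its top is the pointer.
- vent_press (a joint): how far the head is pressed down, m: 0 up, 0.008 at the stop; a spring pushes it up again (about 1 N at the top, 5 N at the stop).
- vent_turn (a joint): turn of the head, rad: clockwise seen from above counts up; 0 pointer at white mark (open), 1.3 at its stop, pointer at green mark (closed). Starts between 0 and 0.3. Stays where it is left; needs about 0.05 N m.
- vial: white upright vial, 32 mm diameter, 100 mm high, bystander. Origin: centre of underside.
- slide_box: slide box with yellow lid, 62 x 92 x 36 mm, bystander. Origin: centre of underside.
- pipette: white and blue pipette lying on the bench, 275 mm long along its x, 30 mm wide, 22 mm high, bystander. Origin on the bench, below the handle's front part.
- jar: amber jar with black cap, 60 mm diameter, 70 mm high, bystander. Origin: centre of underside.

How it is judged:
By the outcome, as a careful person would: the job done as asked, in the order asked, and still so for the second after the job is handed in, while the arm keeps its last pose, push and grip.
It also fails if it takes over 58 s, if anything falls off the work surface, if the arm or the gripper's body presses on something with over 40 N, if the wrist force passes 120 N, or if a joint passes its speed limit or range.

## Working session

There is one attempt and no reset: what is moved stays moved. The work goes in short steps, Python scripts to look and compute and a shell command to move; the robot and the scene stay as the last step left them, time stands still between calls to the robot, and variables do not carry over. Pictures are saved under pics/ and viewed, at most 10 in all, crops included, and the job is handed in when it is done.

```bash
mkdir -p pics
cat > h.py <<'E'
import numpy as np,cv2
from bench import ctrl
from scipy.spatial.transform import Rotation as Ro
def grab(n):
    ci=ctrl.camera_info(n); im,d=ctrl.get_image(n); return im,d,np.array(ci["intrinsics"]),np.array(ci["R"]),np.array(ci["t"])
def world(us,vs,d,K,R,t):
    z=d[vs,us]; p=np.stack([(us-K[0,2])/K[0,0]*z,(vs-K[1,2])/K[1,1]*z,z],1); return (p-t)@R
def ray(u,v,K,R,t):
    r=np.array([(u-K[0,2])/K[0,0],(v-K[1,2])/K[1,1],1.]); return -R.T@t, R.T@r
def onz(u,v,h,K,R,t):
    c,r=ray(u,v,K,R,t); return c+r*(h-c[2])/r[2]
E
python3 - <<'E'
from h import *
for n in("top","scene"):
    im,d,K,R,t=grab(n); np.savez(n+".npz",im=im,d=d,K=K,R=R,t=t); cv2.imwrite(f"pics/{n}0.png",im); print(n,K.round(1).tolist(),(-R.T@t).round(3),R.round(2).tolist())
s=ctrl.get_state(); print(s)
E
```

```text
top [[376.6, 0.0, 257.1], [0.0, 376.6, 196.1], [0.0, 0.0, 1.0]] [ 0.483 -0.002  1.26 ] [[0.03, -1.0, 0.02], [-1.0, -0.03, -0.04], [0.04, -0.02, -1.0]]
scene [[390.8, 0.0, 256.6], [0.0, 390.8, 194.4], [0.0, 0.0, 1.0]] [ 1.252 -0.389  0.713] [[0.47, 0.88, 0.01], [0.52, -0.27, -0.81], [-0.71, 0.39, -0.59]]
{'time': 0.1, 'joint_positions': array([-1.24390496,  0.32171887, -0.07011635,  1.4515716 ,  0.02258092,
        1.37080805, -0.05685702]), 'qd': array([-0.00014039, -0.00184887,  0.00052969, -0.00281553,  0.00129799,
        0.00208631,  0.00074615]), 'joint_torque': array([ 1.26515415e-04, -4.92570305e+01, -4.05774051e-01, -3.13397133e+01,
       -6.42752764e-02,  3.95517773e-02,  6.82305608e-05]), 'position': array([0.19988017, 0.61797056, 0.22158129]), 'tool_rot': array([-4.89148210e-01, -3.10307325e+00,  2.68086068e-03]), 'ft_force': array([-0.42826524, -1.24515625, -0.29462843]), 'torque': array([-0.01308625,  0.07140455,  0.02690856]), 'grip_force': 0.0, 'grip_width': 0.9993498442810524}
```

View pics/top0.png

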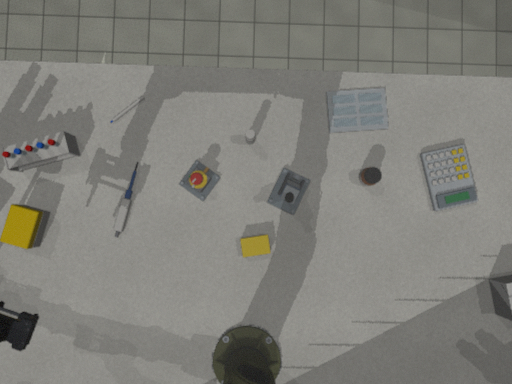

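View pics/scene0.png

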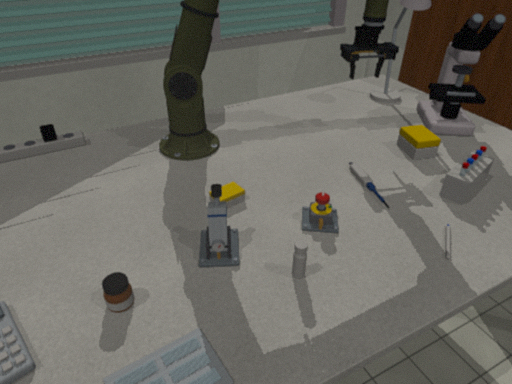

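The top view shows the vent head near (197,179), the pump near (288,192) with its knob at (289,197), and the slide box at (255,246). In the scene view the head is at (322,198) and the knob at (216,190). Next I measure these and view enlarged crops.

Run:
```python
from h import *
V={}
for n,boxes in (("top",{"red":(180,160,220,200),"knob":(275,180,305,210)}),("scene",{"red":(305,185,340,215),"knob":(205,178,230,206)})):
    f=np.load(n+".npz"); im,d,K,R,t=[f[k] for k in("im","d","K","R","t")]; V[n]=(im,d,K,R,t)
    b,g,r=[im[...,i].astype(int) for i in range(3)]
    for k,(x0,y0,x1,y1) in boxes.items():
        m=np.zeros(im.shape[:2],bool); m[y0:y1,x0:x1]=1
        m&= (r>110)&(g<80)&(b<90) if k=="red" else (np.max(im,2)<60)
        vs,us=np.nonzero(m); w=world(us,vs,d,K,R,t)
        print(n,k,m.sum(),us.mean().round(1),vs.mean().round(1),us.min(),us.max(),vs.min(),vs.max(),"med",np.median(w,0).round(4),"maxz",np.percentile(w[:,2],[5,95]).round(3))
        top=w[w[:,2]>np.percentile(w[:,2],95)-.008]; print("  top pts",top.mean(0).round(4),len(top))
# triangulated / plane points
im,d,K,R,t=V["top"]
for nm,mask,h in (("plates",None,0.012),):
    P=np.stack(np.meshgrid(np.arange(512),np.arange(384)),-1).reshape(-1,2)
    w=world(P[:,0],P[:,1],d,K,R,t).reshape(384,512,3)
    for name,(x0,y0,x1,y1),lo,hi in(("pumpplate",(260,160,316,222),.006,.018),("ventplate",(175,155,224,204),.005,.016)):
        m=np.zeros((384,512),np.uint8); s=w[y0:y1,x0:x1,2]; m[y0:y1,x0:x1]=(s>lo)
        c=max(cv2.findContours(m,0,2)[0],key=cv2.contourArea); rc=cv2.minAreaRect(c); print(name,rc)
        print([onz(u,v,.01,K,R,t).round(3).tolist() for u,v in cv2.boxPoints(rc)])
a=V["top"][0][150:225,170:320]; cv2.imwrite("pics/c1.png",cv2.resize(a,None,fx=5.3,fy=5.3,interpolation=2))
a=V["scene"][0][175:275,190:350]; cv2.imwrite("pics/c2.png",cv2.resize(a,None,fx=5,fy=5,interpolation=2))
```

```text
top red 96 196.3 178.0 190 202 173 184 med [0.5847 0.1703 0.0871] maxz [0.083 0.091]
  top pts [0.5844 0.1707 0.0875] 92
top knob 66 289.2 196.1 281 301 182 201 med [ 0.5295 -0.1106  0.1772] maxz [0.042 0.181]
  top pts [ 0.5278 -0.1106  0.1777] 50
scene red 69 322.4 196.2 316 329 193 199 med [0.588  0.1725 0.0898] maxz [0.088 0.092]
  top pts [0.588  0.1726 0.09  ] 69
scene knob 120 215.7 190.6 211 220 184 197 med [ 0.5396 -0.1142  0.1721] maxz [0.158 0.182]
  top pts [ 0.5487 -0.117   0.1891] 52
pumpplate ((288.9000244140625, 191.20001220703125), (30.4105224609375, 38.9075813293457), 26.56505012512207)
[[0.519, -0.053, 0.01], [0.636, -0.108, 0.01], [0.594, -0.2, 0.01], [0.476, -0.145, 0.01]]
ventplate ((199.37203979492188, 179.82957458496094), (31.97487449645996, 32.084129333496094), 33.11134338378906)
[[0.568, 0.245, 0.01], [0.659, 0.19, 0.01], [0.603, 0.099, 0.01], [0.512, 0.154, 0.01]]
```

View pics/c1.png

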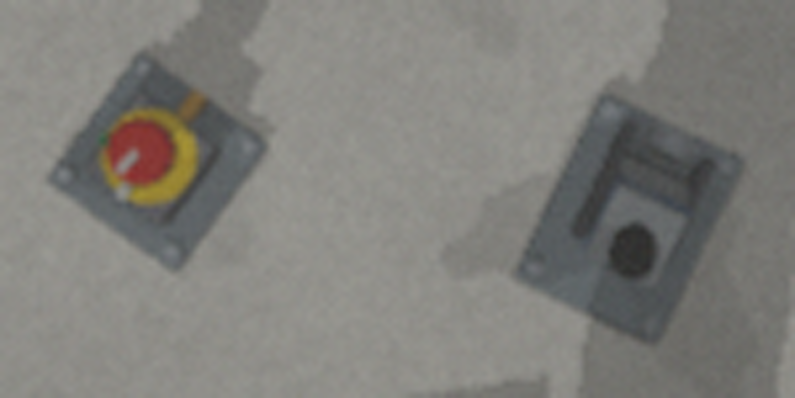

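View pics/c2.png

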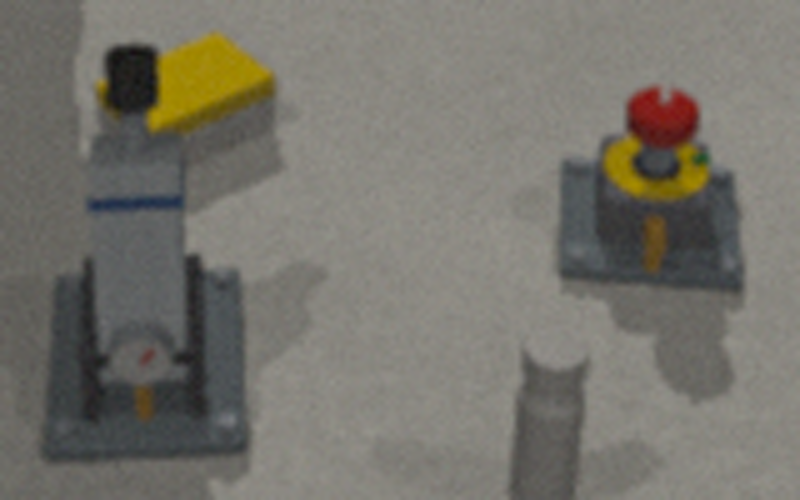

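The crops show the head's pointer almost at the white mark, with the green mark clockwise of it. The pump leans toward the robot, roughly (-0.9, 0.43). Depth, plate centre and known heights agree: vent at about (0.586,0.171), knob at about (0.529,-0.112,0.164). I'll move above the vent with the fingers shut.

```bash
python3 -m handwheel '[[0,-0.023,-0.014,0,0,0,0],[0,-0.046,-0.028,0,0,0,0],[0,-0.046,-0.028,0,0,0,0],[0,-0.046,-0.028,0,0,0,0],[0,-0.046,-0.028,0,0,0,0],[0,-0.046,-0.028,0,0,0,0],[0,-0.046,-0.028,0,0,0,0],[0,-0.046,-0.028,0,0,0,0],[0,-0.046,-0.028,0,0,0,0],[0,-0.046,-0.028,0,0,0,0],[0,-0.046,-0.028,0,0,0,0],[0,-0.022,-0.012,0,0,0,0]]' 20
python3 -m handwheel '[[0,0,0,0.02,0,0,0],[0,0,0,0,0,0,0]]'
python3 - <<'E'
from h import *
s=ctrl.get_state(); im,d,K,R,t=grab("wrist"); np.savez("w1.npz",im=im,d=d,K=K,R=R,t=t); cv2.imwrite("pics/w1.png",im)
print(K,(-R.T@t),R[2],s["position"],s["joint_positions"].round(2))
# fisheye: red centroid onto z=.088
b,g,r=[im[...,i].astype(int) for i in range(3)]
m=((r>100)&(g<80)&(b<90)).astype(np.uint8); n,l,st,c=cv2.connectedComponentsWithStats(m)
for i in range(1,n):
    if st[i,4]>60:
        vs,us=np.nonzero(l==i); 
        x=(us-K[0,2])/K[0,0]; y=(vs-K[1,2])/K[1,1]; th=np.hypot(x,y); z=d[vs,us]; k=np.tan(th)/th
        w=(np.stack([x*k*z,y*k*z,z],1)-t)@R
        print(st[i],c[i],np.median(w,0))
        up=w[abs(w[:,2]-.088)<.005]; print(up.min(0),up.max(0),(up.min(0)+up.max(0))/2,len(up))
E
```

```text
time: 1.6
position: [0.588, 0.1677, 0.2221]
tool_rot: [0.497, 3.102, -0.003]
ft_force: [-0.7, -0.1, 0.1]
grip_width: 0.006
grip_force: 0.0
time: 1.85
position: [0.5851, 0.1714, 0.2005]
tool_rot: [-0.49, -3.099, 0.003]
ft_force: [-0.2, 0.3, 0.5]
grip_width: 0.007
grip_force: 0.0
[[297.31863964   0.         255.02176234]
 [  0.         297.31863964 191.26997351]
 [  0.           0.           1.        ]] [0.50777262 0.19656719 0.36231835] [ 0.27900773 -0.09303303 -0.9557717 ] [0.5851278  0.17140139 0.20049659] [-0.59  0.25  0.32  1.6  -0.08  1.31  0.99]
[ 238  165   40   41 1152] [256.9296875  186.38975694] [0.58477663 0.17238305 0.08702678]
[0.56630084 0.15359657 0.08304136] [0.60384226 0.1920947  0.08922838] [0.58507155 0.17284564 0.08613487] 1076
```

View pics/w1.png

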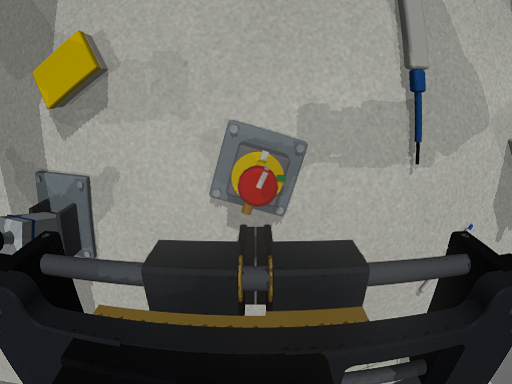

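The wrist view shows the red head at (257,186), its pointer just clockwise of the white mark at (264,155), and the green mark at (281,178). The head centre is (0.585,0.173), directly below the tool. Pressing now.

```bash
python3 -m handwheel '[[0,0,0.001,0.025,0,0,0],[0,0,0.001,0.035,0,0,0],[0,0,0,0.03,0,0,0],[0,0,0,0.015,0,0,0],[0,0,0,0,0,0,0],[0,0,0,0,0,0,0]]'
python3 -m handwheel '[[0,0,0,0.005,0,0,0],[0,0,0,0.005,0,0,0],[0,0,0,0.003,0,0,0],[0,0,0,0.002,0,0,0],[0,0,0,0,0,0,0],[0,0,0,0,0,0,0]]'
```

```text
time: 2.65
position: [0.588, 0.1743, 0.0991]
tool_rot: [0.489, 3.101, 0.002]
ft_force: [0.4, 0.3, 0.1]
grip_width: 0.006
grip_force: 0.0
time: 3.4
position: [0.5874, 0.174, 0.083]
tool_rot: [0.489, 3.102, 0.001]
ft_force: [0.6, 1.2, 4.2]
grip_width: 0.004
grip_force: 1.7
```

```bash
python3 -m handwheel '[[0,0,0,0.002,0,0,0],[0,0,0,0.002,0,0,0],[0,0,0,0,0,0,0],[0,0,0,0,0,0,0]]'
python3 -m handwheel '[[0,0,0,0.001,0,0,0],[0,0,0,0.001,0,0,0],[0,0,0,0,0,0,0]]'
```

```text
time: 3.9
position: [0.5876, 0.174, 0.0803]
tool_rot: [0.489, 3.102, 0.002]
ft_force: [-1.9, -0.4, 11.6]
grip_width: 0.003
grip_force: 5.9
time: 4.28
position: [0.5877, 0.1741, 0.0801]
tool_rot: [0.489, 3.102, 0.003]
ft_force: [-5.4, -2.2, 20.8]
grip_width: 0.007
grip_force: 10.4
```

The head is at its stop. I'll finish the one-second hold, then release, rise, open and look at the head.

```bash
python3 -m handwheel '[[0,0,0,0,0,0,0],[0,0,0,0,0,0,0],[0,0,0,0,0,0,0],[0,0,0,-0.01,0,0,0],[0,0,0,-0.02,0,0,0],[0.087,0.001,0,-0.025,0,0,0],[0.087,0.001,0,0,0,0,0],[0.087,0,0,0,0,0,0],[0.087,0,0,0,0,0,0],[0.087,0,0,0,0,0,0]]'
python3 - <<'E'
from h import *
im,d,K,R,t=grab("wrist")
b,g,r=[im[...,i].astype(int) for i in range(3)]
m=(r>100)&(g<80)&(b<90); vs,us=np.nonzero(m)
x=(us-K[0,2])/K[0,0]; y=(vs-K[1,2])/K[1,1]; th=np.hypot(x,y); z=d[vs,us]; k=np.tan(th)/th
w=(np.stack([x*k*z,y*k*z,z],1)-t)@R
w=w[w[:,2]>.08]; print(len(w),np.median(w,0),np.percentile(w,1,0),np.percentile(w,99,0))
E
```

```text
time: 5.52
position: [0.5846, 0.1743, 0.1307]
tool_rot: [-0.489, -3.102, 0.001]
ft_force: [0.1, 0.1, 0.7]
grip_width: 0.489
grip_force: 0.0
1793 [0.58407368 0.17260649 0.08714573] [0.56632311 0.15549339 0.0814888 ] [0.60240811 0.19150422 0.08897512]
```

```bash
python3 -m handwheel '[[0.087,0,0.001,0,0,0,0],[0.087,0,0,0,0,0,0],[0.087,0,0,0,0,0,0],[0.087,0,0,0.02,0,0,0],[0.087,0,0,0.03,0,0,0],[0.087,0,0,0.018,0,0,0],[0.087,0,0,0,0,0,0]]'
python3 -m handwheel '[[0.03,0,0,0,0,0,0],[0.03,0,0,0,0,0,0],[0.03,0,0,0,0,0,0],[0.03,0,0,0,0,0,0],[0.03,0,0,0,0,0,0],[0.03,0,0,0,0,0,0],[0.03,0,0,0,0,0,0]]' 12
```

```text
time: 6.45
position: [0.5838, 0.1749, 0.0613]
tool_rot: [-0.489, -3.1, 0.003]
ft_force: [-0.7, -0.4, 0.4]
grip_width: 1.001
grip_force: 0.0
time: 7.32
position: [0.5849, 0.1737, 0.0633]
tool_rot: [-0.491, -3.102, 0.003]
ft_force: [-2.2, -4.4, 0.6]
grip_width: 0.453
grip_force: 12.0
```

```bash
python3 -m handwheel '[[0.03,0,0,0,0,0,6],[0.03,0,0,0,0,0,8],[0.03,0,0,0,0,0,8],[0.03,0,0,0,0,0,8],[0.03,0,0,0,0,0,8],[0.03,0,0,0,0,0,8],[0.03,0,0,0,0,0,8],[0.03,0,0,0,0,0,0]]'
python3 - <<'E'
from h import *
s=ctrl.get_state();print(s["torque"],s["joint_positions"].round(2))
E
python3 -m handwheel '[[0.03,0,0,0,0,0,4],[0.03,0,0,0,0,0,4],[0.03,0,0,0,0,0,0]]'
python3 - <<'E'
from h import *
s=ctrl.get_state();print(s["torque"])
E
python3 -m handwheel '[[0.03,0,0,0,0,0,4],[0.03,0,0,0,0,0,4],[0.03,0,0,0,0,0,0]]'
python3 - <<'E'
from h import *
s=ctrl.get_state();print(s["torque"])
E
```

```text
time: 8.32
position: [0.5855, 0.1742, 0.0635]
tool_rot: [1.843, 2.543, -0.002]
ft_force: [-1.6, -4.6, 1.7]
grip_width: 0.451
grip_force: 12.0
[-1.11402104  0.19966362 -0.05412933] [-0.71  0.39  0.46  1.74 -0.19  1.06  0.13]
time: 8.7
position: [0.5856, 0.1743, 0.0635]
tool_rot: [2.014, 2.41, -0.001]
ft_force: [-0.8, -5.6, 1.3]
grip_width: 0.453
grip_force: 12.0
[-1.14665606  0.17799803 -0.06594376]
time: 9.07
position: [0.5856, 0.1752, 0.0636]
tool_rot: [2.176, 2.265, 0.0]
ft_force: [-1.3, -4.9, 0.5]
grip_width: 0.451
grip_force: 12.0
[-0.98911036  0.10259721  0.19405439]
```

```bash
python3 -m handwheel '[[0.03,0,0,0,0,0,3],[0.03,0,0,0,0,0,0],[0.03,0,0,0,0,0,0]]'
python3 - <<'E'
from h import *
s=ctrl.get_state();print(s["torque"])
E
python3 -m handwheel '[[0.087,0,0,0,0,0,0],[0.087,0,0,0,0,0,0],[0.087,0,0,0,0,0,0],[0.087,0,0,0,0,0,0],[0.087,0,0,0,0,0,0],[0.087,0,0,-0.02,0,0,0],[0.087,0,0,-0.05,0,0,0],[0.087,0,0,-0.05,0,0,0],[0.087,0,0,-0.03,0,0,0],[0.087,0,0,0,0,0,0]]'
python3 - <<'E'
from h import *
im,d,K,R,t=grab("wrist"); np.savez("w2.npz",im=im,d=d,K=K,R=R,t=t)
cv2.imwrite("pics/w2.png",cv2.resize(im[120:260,180:330],None,fx=4,fy=4,interpolation=2))
E
```

```text
time: 9.45
position: [0.5857, 0.1761, 0.0638]
tool_rot: [2.236, 2.206, 0.002]
ft_force: [0.2, -1.4, 1.5]
grip_width: 0.448
grip_force: 12.0
[-0.47840782  0.03757256  0.2141707 ]
time: 10.7
position: [0.5875, 0.1757, 0.2183]
tool_rot: [2.238, 2.201, 0.011]
ft_force: [-0.7, -0.6, 0.4]
grip_width: 0.997
grip_force: 0.0
```

View pics/w2.png

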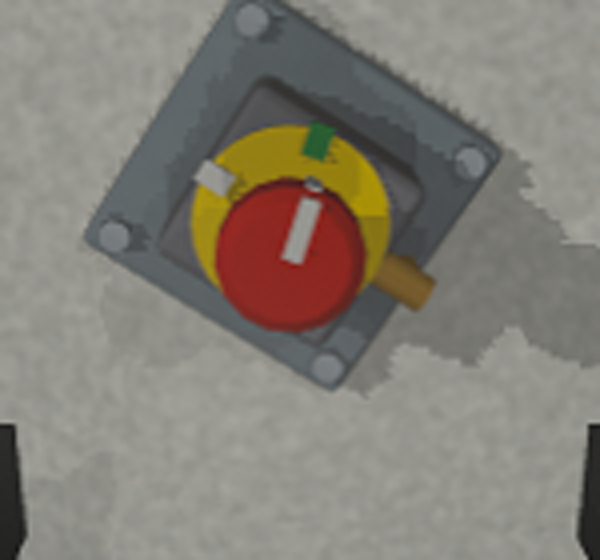

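The pointer (293,262)→(313,200) lies close to the green mark at (318,142), and the white mark is at (214,178). I'll check the angle numerically and work out the move to the pump.

Run:
```python
from h import *
f=np.load("w2.npz"); im,K,R,t=[f[k] for k in("im","K","R","t")]
def fz(px,py,h):
    u,v=180+px/4-.4,120+py/4-.4; x=(u-K[0,2])/K[0,0]; y=(v-K[1,2])/K[1,1]; th=np.hypot(x,y); k=np.sin(th)/th
    r=R.T@np.array([x*k,y*k,np.cos(th)]); c=-R.T@t; return c+r*(h-c[2])/r[2]
hc=fz(290,255,.088); ang=lambda v:np.degrees(np.arctan2(v[1],v[0]))
c=fz(290,227,.045)
print("head",hc,"disc",c)
p=ang(fz(313,200,.088)-fz(293,262,.088)); g=ang(fz(318,142,.045)-hc); w=ang(fz(214,178,.045)-hc)
print("pointer",p,"green",g,"white",w,"turn",w-p,"span",w-g)
# pump axes & tool target
s=ctrl.get_state(); T=Ro.from_rotvec(s["tool_rot"]); px=np.array([.905,-.425,0]); px/=np.linalg.norm(px)
ax=-np.sin(.3)*px+np.cos(.3)*np.array([0,0,1]); z=-ax; 
yy=np.cross([0,0,1],px)
for sg in(1,-1):
    y=sg*yy; G=Ro.from_matrix(np.stack([np.cross(y,z),y,z],1)); print(sg,"turn tool axes deg",np.degrees((T.inv()*G).as_rotvec()).round(1))
print("axis",ax,"tool axes",T.as_matrix().round(3).tolist(), s["joint_positions"].round(2))
```

```text
head [0.58548782 0.17536998 0.088     ] disc [0.58531767 0.1718376  0.045     ]
pointer 71.74429687932266 green 68.8409748280577 white 152.25876268035694 turn 80.51446580103428 span 83.41778785229924
1 turn tool axes deg [ -9.6 -15.2 -65.3]
-1 turn tool axes deg [-17.1  10.8 113.2]
axis [-0.2674926   0.12561807  0.95533649] tool axes [[0.016, 1.0, 0.003], [1.0, -0.016, 0.002], [0.002, 0.003, -1.0]] [-0.8   0.26  0.56  1.58 -0.14  1.33 -0.24]
```

The pointer lies along the green direction within measuring error, and the torque confirms the stop. Now to the pre-approach over the knob, tilting onto the bore axis.

```bash
python3 -m handwheel '[[0.087,-0.02,-0.006,-0.005,0,0,0],[0.087,-0.04,-0.012,-0.006,0,0,0],[0.087,-0.046,-0.013,-0.006,0,0,0],[0.087,-0.046,-0.013,-0.006,0,0,0],[0.087,-0.046,-0.013,-0.006,0,0,0],[0.087,-0.046,-0.013,-0.006,0,0,0],[0.087,-0.032,-0.0105,-0.006,0,0,0],[0.087,0,0,0,-7.8,-3.6,0],[0.087,0,0,0,-7.8,-3.6,0],[0.087,0,0,0,0,0,0],[0.087,0,0,0,0,0,0]]'
cat > k.py <<'E'
from h import *
s=ctrl.get_state(); im,d,K,R,t=grab("wrist"); np.savez("w3.npz",im=im,d=d,K=K,R=R,t=t); cv2.imwrite("pics/w3.png",im)
T=Ro.from_rotvec(s["tool_rot"]).as_matrix(); print("pos",s["position"].round(4),"toolz",T[:,2].round(4),s["joint_positions"].round(2))
U,V=np.meshgrid(np.arange(512),np.arange(384)); x=(U-K[0,2])/K[0,0]; y=(V-K[1,2])/K[1,1]; th=np.hypot(x,y)+1e-9; k=np.tan(th)/th
w=(np.stack([x*k*d,y*k*d,d],-1)-t)@R
W=w.reshape(-1,3); im2=im.reshape(-1,3); val=d.reshape(-1)>0
ok=val&(np.hypot(W[:,0]-.529,W[:,1]+.113)<.035)
kn=ok&(W[:,2]>.148)&(W[:,2]<.19)&(im2.max(1)<75); P=W[kn]; print("knob n",len(P),np.median(P,0).round(4))
if len(P)>50:
    tp=P[:,2]; 
    a=-T[:,2]; hgt=P@a; top=P[hgt>np.percentile(hgt,90)-.003]; print("top face",top.mean(0).round(4),((top.min(0)+top.max(0))/2).round(4),len(top))
    ev=np.linalg.svd(top-top.mean(0))[2][2]; print("normal",(ev*np.sign(ev[2])).round(3))
    tc=top.mean(0)
    kc=tc-.014*a; print("knob mid",kc.round(4),"TCP move in tool axes",(T.T@(kc-.019*a-s["position"])).round(4))
# plate edges
pl=val&(abs(W[:,2]-.012)<.004)&(np.hypot(W[:,0]-.556,W[:,1]+.126)<.1)
q=W[pl][:,:2].astype(np.float32); 
if len(q)>50: print("plate",cv2.minAreaRect(q*1000))
E
python3 k.py
```

```text
time: 12.12
position: [0.5003, -0.1004, 0.255]
tool_rot: [2.038, 2.002, 0.146]
ft_force: [-0.4, -0.8, 0.9]
grip_width: 1.001
grip_force: 0.0
pos [ 0.5003 -0.1004  0.255 ] toolz [ 0.2656 -0.1272 -0.9557] [-0.62 -0.29  0.57  2.    0.33  1.15 -0.16]
knob n 765 [ 0.5279 -0.1067  0.1759]
top face [ 0.5272 -0.1091  0.1767] [ 0.5273 -0.1094  0.1763] 599
normal [-0.265  0.141  0.954]
knob mid [ 0.5309 -0.1108  0.1633] TCP move in tool axes [0.0019 0.0049 0.1161]
plate ((558.1268920898438, -123.92396545410156), (101.09358215332031, 129.47967529296875), 65.36812591552734)
```

View pics/w3.png

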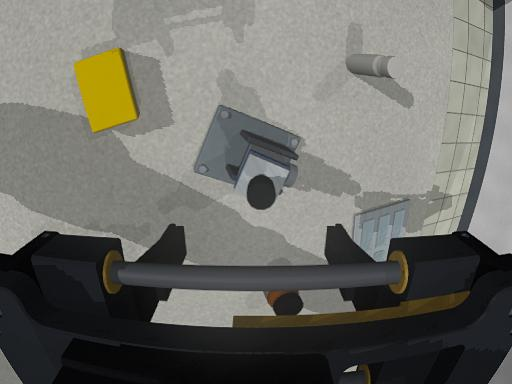

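The wrist view shows the knob at (261,192) centred between the open fingers. The measured knob middle (0.531,-0.111,0.163) matches the plate-based prediction (0.531,-0.112,0.164), and the axis is within 0.3°. Going down along the bore axis.

```bash
python3 -m handwheel '[[0.087,0.002,0.005,0.01,0,0,0],[0.087,0,0,0.02,0,0,0],[0.087,0,0,0.02,0,0,0],[0.087,0,0,0,0,0,0],[0.087,0,0,0,0,0,0]]'; python3 k.py
```

```text
time: 12.8
position: [0.5193, -0.1039, 0.2086]
tool_rot: [2.036, 2.002, 0.146]
ft_force: [1.0, -0.3, 1.0]
grip_width: 1.001
grip_force: 0.0
pos [ 0.5193 -0.1039  0.2086] toolz [ 0.2667 -0.1284 -0.9552] [-0.63 -0.21  0.63  2.03  0.3   1.03 -0.14]
knob n 1188 [ 0.5281 -0.1058  0.1756]
top face [ 0.5271 -0.1088  0.1766] [ 0.5276 -0.1095  0.1761] 868
normal [-0.272  0.141  0.952]
knob mid [ 0.5309 -0.1106  0.1633] TCP move in tool axes [-0.0007 -0.0011  0.0662]
plate ((557.960693359375, -123.97473907470703), (100.53350830078125, 130.07174682617188), 65.53392028808594)
```

```bash
python3 -m handwheel '[[0.087,-0.0005,-0.001,0.02,0,0,0],[0.087,0,0,0.025,0,0,0],[0.087,0,0,0.02,0,0,0],[0.087,0,0,0,0,0,0],[0.087,0,0,0,0,0,0]]'
python3 -m handwheel '[[0.015,0,0,0,0,0,0],[0.015,0,0,0,0,0,0],[0.015,0,0,0,0,0,0],[0.015,0,0,0,0,0,0],[0.015,0,0,0,0,0,0],[0.015,0,0,0,0,0,0],[0.015,0,0,0,0,0,0],[0.015,0,0,0,0,0,0]]' 25
python3 k.py | head -1
```

```text
time: 13.48
position: [0.5357, -0.1124, 0.1468]
tool_rot: [2.035, 2.002, 0.148]
ft_force: [-0.4, 0.6, 0.2]
grip_width: 1.001
grip_force: 0.0
time: 14.48
position: [0.5356, -0.1125, 0.1459]
tool_rot: [2.035, 2.002, 0.147]
ft_force: [2.8, -0.2, -0.4]
grip_width: 0.288
grip_force: 25.0
pos [ 0.5356 -0.1125  0.1459] toolz [ 0.2677 -0.1281 -0.955 ] [-0.63 -0.1   0.7   2.08  0.23  0.86 -0.07]
```

```bash
python3 -m handwheel '[[0.015,0,0,-0.002,0,0,0],[0.015,0,0,-0.003,0,0,0],[0.015,0,0,-0.003,0,0,0],[0.015,0,0,-0.004,0,0,0],[0.015,0,0,-0.004,0,0,0],[0.015,0,0,-0.004,0,0,0],[0.015,0,0,0,0,0,0]]'
python3 -m handwheel '[[0.015,0,0,-0.004,0,0,0],[0.015,0,0,-0.004,0,0,0],[0.015,0,0,-0.004,0,0,0],[0.015,0,0,-0.004,0,0,0],[0.015,0,0,-0.004,0,0,0],[0.015,0,0,-0.004,0,0,0],[0.015,0,0,0,0,0,0],[0.015,0,0,0,0,0,0]]'
python3 - <<'E'
from h import *
s=ctrl.get_state(); p=s["position"]-np.array([.5356,-.1125,.1459]); a=-Ro.from_rotvec(s["tool_rot"]).as_matrix()[:,2]; print(p@a,p-a*(p@a),a,s["torque"])
E
```

```text
time: 15.4
position: [0.5298, -0.1099, 0.1653]
tool_rot: [2.035, 2.003, 0.147]
ft_force: [1.7, -0.2, 0.2]
grip_width: 0.29
grip_force: 25.0
time: 16.4
position: [0.5232, -0.1068, 0.1877]
tool_rot: [2.036, 2.003, 0.146]
ft_force: [0.7, -0.3, -1.3]
grip_width: 0.292
grip_force: 25.0
0.043978297786145884 [-7.07061054e-04  5.40151936e-05 -2.04131599e-04] [-0.26606923  0.12787492  0.95543454] [ 0.02460567 -0.02543172  0.04177637]
```

Drawn 44 mm with very low side force. Another 7 mm, then look.

```bash
python3 -m handwheel '[[0.015,0,0,-0.003,0,0,0],[0.015,0,0,-0.003,0,0,0],[0.015,0,0,-0.001,0,0,0],[0.015,0,0,0,0,0,0],[0.015,0,0,0,0,0,0]]'
python3 - <<'E'
from h import *
s=ctrl.get_state(); p=s["position"]-np.array([.5356,-.1125,.1459]); a=-Ro.from_rotvec(s["tool_rot"]).as_matrix()[:,2]; print(p@a)
f=cv2.resize(grab("scene")[0][150:270,180:340],None,fx=4,fy=4,interpolation=2)
g=cv2.resize(grab("wrist")[0][100:250,180:330],None,fx=3.2,fy=3.2,interpolation=2)
o=np.zeros((480,1120,3),np.uint8); o[:,:640]=f; o[:,640:]=g; cv2.imwrite("pics/e.png",cv2.resize(o,(800,343)))
E
```

```text
time: 17.02
position: [0.5213, -0.106, 0.1943]
tool_rot: [2.036, 2.003, 0.146]
ft_force: [1.1, -0.9, -1.0]
grip_width: 0.29
grip_force: 25.0
0.050887471018762745
```

View pics/e.png

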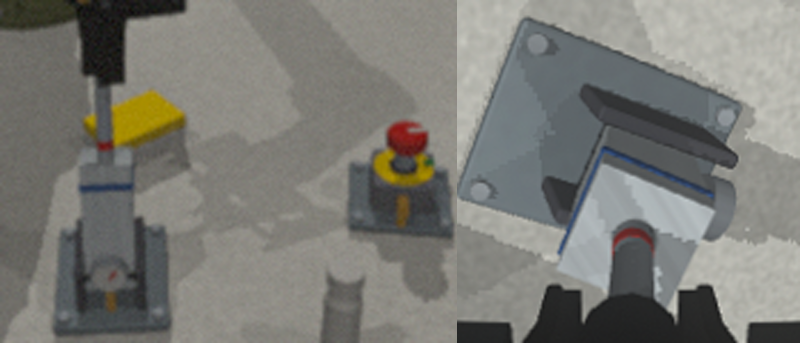

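The scene view shows the red band at (105,147) clear of the barrel. In the wrist view it is at (632,238) with bare rod below it and no black band. The vent pointer is at the green mark. Handing in.

```bash
python3 -c "
from bench import ctrl
print(ctrl.close_job())"
```

```text
the job is handed in; nothing more can be done
None
```

The job is handed in: I pressed and released the vent head, turned it to its closed stop, and drew the rod 51 mm along its bore, with the red band clear, the black band still hidden and the knob held in the gripper.

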